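# Open a sold-out carton dispenser for refilling and hold its pusher back

## Robot

A 7-joint arm with a two-finger parallel gripper is mounted at the origin on the work surface. World frame = base frame: x ahead of the robot, y to its left, z up, the work surface at z = 0. Lengths are in m, angles in rad, forces in N, time in s.
With the tool pointing down it reaches from about 0.425 to 0.875 m from the base axis. Payload 8.4 kg.
Tool frame: the origin (TCP) lies on the centre line of the jaws, within the pads' length; the fingertips stand 22 mm ahead of it and the grasp point (between the pads) lies 3 mm ahead of it (r.tcp_to_tips is the distance from the TCP to the fingertips, in m); z points along the fingers, y is the direction in which the jaws open and shut (so a half turn about z gives the same grasp; the last joint's range is limited). The gripper opens to 85 mm and grips with 20 to 120 N. Pads are 22 mm wide; open, the fingers measure 114 mm over their backs; the gripper's body (76 mm by 85 mm) begins 54 mm behind the grasp point. The pads swing forward as they close: fully open they stand 13 mm farther back than shut.
Start: joints at [-1.271, 0.333, 0.04, 1.465, -0.013, 1.343, -0.059], TCP at [0.252, 0.599, 0.253] pointing down, gripper open.
Joint ranges: [-2.58, 2.58], [-0.38, 2.09], [-1.3, 1.39], [0.25, 2.4], [-1.5, 4.64], [0.08, 2.09], [-2.65, 2.65]. Speed limits (rad/s): [2.22, 2.22, 2.79, 2.79, 3.14, 3.14, 3.14].

## Interface

Orientations are given as a unit quaternion [w, x, y, z].
In Python, from cell import r, cams, workorder gives the robot as it stands. The module is installed in compiled form; this text tells all that it offers.
- The arm moves only by the tool carry_out, never from a script. Its argument "rows" is a list of rows, each an object of numbers: "wx", "wy", "wz": the turn, a rotation vector about the tool's x, y, z in degrees; "tx", "ty", "tz": the shift along the tool's x, y, z in mm; "gripper": the opening, from 0 (shut) to 1 (fully open). In form: [{"wx": .., "wy": .., "wz": .., "tx": .., "ty": .., "tz": .., "gripper": ..}, ...]. A call has 1 to 20 rows; each row shifts and turns the pose as measured when the row begins, along the tool's axes as they then stand; what a row does not reach is not made up. A row lasts 1/8 s, in which the tool goes at most 62.5 mm and 10.7 degrees, less where a joint would pass 70% of its speed; a pose out of reach is approached as far as the arm can. A call is refused whole if a number of a shift passes 62.5 or a number of a turn 10.7, either way. A call with a gripper value outside its range is refused whole. The fingers move at their own pace and stop on an object; the grip force is fixed at half the most. Time passes only in rows, so rows that do not move let the fingers close. It gives the time, the measured TCP pose, the force and the opening at its end, in the units of the state.
- r.get_state(): the state, without advancing time (a new reading comes with each control period).
- cams.grab_frame(name): name is "scene" or "top" or "wrist"; returns the picture (384x512x3 uint8, red, green, blue); there is no depth.
- cams.camera_model(name): a dict with "K" (3x3 intrinsics, pixels), "R" (3x3) and "t" (3): a world point X has camera coordinates R X + t. Camera axes: x right, y down, z forward; pixel columns grow to the right and rows downward; lengths in m; the calibration is good to about 2 mm. A picture is of the moment at which its call begins: read the wrist's pose just before it. camera_model takes no time and is no camera call; for the wrist camera it gives the pose at the moment of the call.
- workorder.job_done(): hands the job in, once; it reports no verdict.
Trained networks look in the newest picture that a camera, given by its name, has taken for a name from the list of things; names that differ only in an ending like _2 or _b are one class to them, and where a whole thing is asked for, a point or a joint stands for the part that bears it (a point fixed in the world has none). Each returns a list of dicts, best first, with "p" (0 to 1); they miss things now and then, are a little off and sometimes report something else, mostly with a low value. They report only what shows in the picture. A call takes as long as a camera call. They do not tell look-alikes from the thing itself.
- cams.find_in(camera, name): "point" ([column, row] in pixels, amid what is visible of it).
- cams.trace(camera, name): "region" (384x512 bool, what is visible of it) and "point" ([column, row] in pixels, amid what is visible of it).
- cams.landmark_of(camera, name): "point" ([column, row] in pixels: a listed point, or the origin of a listed thing).
The state is a dict: "clock": time; "joint_positions": joint angles; "joint_velocities": joint speeds; "joint_torque": joint torques, N m; "tool_pos": TCP position; "ee_rot": TCP orientation; "ft_force": force on the tool from outside, world axes, zero at the start; "moment": the same for the moment, N m; "grip_width": finger opening in m.
Only numpy, scipy, OpenCV 4.12 (cv2) and the standard library are available. Lean on these libraries where they do the work, as an engineer would, in place of code of your own. Each camera call takes 0.05 s, during which the arm holds its last target. There are 200 camera calls.

## Task

One of the two spring-fed carton dispensers on the coffee bar is empty: lift its clear front panel up out of its slots and set it down inside the steel pan for washing. Then pull the empty dispenser's spring-loaded pusher back until its front face is level with the red fill line and hold it there, so a colleague can load new cartons from the front; finish while still holding it, because it springs forward as soon as it is let go. Leave the stocked dispenser, the cartons, the cup and the coffee carafe where they stand.

Things in the scene. Friction and masses are not known exactly. Their poses are not given: they have to be found in the camera images.
- tray: The empty dispenser: open white lane, grey floor (top 4 mm up), fixed to the counter; x -134 to +126 mm, 104 mm wide. Origin: on the counter under its middle; x points along the lane to its front (panel end), z up. Fences (y = +-42 mm) and back wall (x = -132 mm) 4 mm thick, 40 mm high. Panel slot at x = +115 mm: two upright U-channels, 7 mm gap, 52 mm high, at y = +-40 to +-52 mm.
- fill_line (a point): Middle of the red fill line that crosses the lane (4 mm wide stripe over the floor and both fences) at x = -55 mm in the tray's frame, 40 mm above the counter; axes as the tray's. The line marks how far back the pusher's front face stands with six cartons in.
- pusher_tab (a point): Centre of the black pusher's pull tab: upright plate 12 mm thick (along the lane), 40 mm wide, 26 mm high, top 96 mm above the counter; this point is 83 mm up and 6 mm behind the pusher's front face, at rest x = +49 mm in the tray's frame. Axes as the tray's. Below it a face plate 66 mm wide, 6 mm thick; a low foot (top 13 mm up) runs 49 mm ahead of the face.
- pusher_face (a point): A point on the middle of the pusher's flat front face, 40 mm above the counter. At rest it is at x = +55 mm in the tray's frame, 57 mm behind the panel.
- pusher (a joint): How far the pusher has been pulled back along the lane from rest, in m: 0 at rest, 0.110 when its front face is level with the fill line, 0.150 at its end stop. A spring pulls it forward (to 0) with about 2.7 N at rest and 6 N at the line.
- panel: The clear front panel: acrylic plate 92 mm wide (its y), 80 mm high (z) and 5 mm thick (x), with an oak finger strip along its top edge; about 60 g. Origin: middle of its lower edge. It starts upright in the slot of the empty dispenser, lower edge on the tray floor (4 mm above the counter), and must rise about 50 mm to leave the slot.
- panel_strip (a point): Centre of the panel's brown oak finger strip, which is 9 mm thick (panel's x), 70 mm wide (y) and 24 mm high, from 56 mm above the panel's lower edge to its top edge; this point is 68 mm above the lower edge (72 mm above the counter at the start).
- panel_mid (a point): Centre of the panel, 40 mm above its lower edge.
- pan: Loose open steel pan (0.8 kg), outside 265 mm long (x) and 162 mm wide (y) over its rim, 100 mm high; inside 247 by 144 mm, floor 3 mm above the counter. Origin: on the counter under its middle.
- stocked_tray: The other dispenser, loose, the same size, full: six brown cartons with pink bands between its front panel and its pusher, 114 mm high. Leave it. Origin and axes as the tray's.
- carton_a: Refill carton standing on the counter, 28 x 74 x 110 mm (x, y, z), brown with a green band. Leave it. Origin: centre of its underside.
- carton_b: Refill carton like carton_a but with a pink band. Leave it. Origin: centre of its underside.
- carafe: Glass carafe with a pink dripper on top, 110 mm across, 146 mm high, standing on a white kitchen scale 120 mm square and 22 mm high. Leave it. Origin: centre of its underside.
- cup: White cup, 72 mm across, 62 mm high. Leave it. Origin: centre of its underside.
Mind the look-alikes: they are no part of the job. There is more than one size of the panel; the one meant has the size given above.

How it is judged:
By the outcome, as a careful person would: the job done as asked, in the order asked, and still so for the second after the job is handed in, while the arm keeps its last pose, push and grip.
It also fails if it takes over 58 s, if anything falls off the work surface, if the arm or the gripper's body presses on something with over 40 N, if the wrist force passes 120 N, or if a joint passes its speed limit or range.

## Working session

There is one attempt and no reset: what is moved stays moved. The work goes in short steps, Python scripts to look and compute and a tool call to move; the robot and the scene stay as the last step left them, time stands still between calls to the robot, and variables do not carry over. Pictures are saved under pics/ and viewed, about 8 in all and at most 12, crops included, and the job is handed in when it is done.

Besides the shell and the picture viewer there is one more tool, called after "Call:" by a JSON object that holds its "api" and its "payload", one argument or row to a line. carry_out: Moves the arm, as the interface text tells. Its arguments: {"type":"object","properties":{"rows":{"type":"array"}},"required":["rows"]}

```bash
mkdir -p pics; python3 - <<'E'
from cell import r,cams
import cv2,numpy as np
for c in("scene","top"):
    cv2.imwrite(f"pics/{c}0.png",cams.grab_frame(c)[...,::-1])
    m=cams.camera_model(c);print(c,m["K"].round(1).tolist(),(-m["R"].T@m["t"]).round(3),m["R"].round(2).tolist())
    for n in("tray","panel","panel_strip","fill_line","pusher_tab","pusher_face","pan"):
        print(n,[(np.round(d["point"]),round(d["p"],2)) for d in cams.landmark_of(c,n)])
s=r.get_state();print(s)
E
```

```text
scene [[368.6, 0.0, 258.3], [0.0, 368.6, 191.3], [0.0, 0.0, 1.0]] [ 1.28  -0.366  0.679] [[0.51, 0.86, -0.02], [0.5, -0.31, -0.81], [-0.7, 0.4, -0.59]]
tray [(array([249., 218.]), 0.66)]
panel [(array([397., 184.]), 0.75), (array([280., 236.]), 0.7), (array([293., 262.]), 0.61)]
panel_strip [(array([277., 215.]), 0.69), (array([406., 161.]), 0.62), (array([294., 246.]), 0.51)]
fill_line [(array([236., 196.]), 0.85)]
pusher_tab [(array([262., 201.]), 0.73)]
pusher_face [(array([264., 213.]), 0.61), (array([278., 223.]), 0.42)]
pan [(array([304., 172.]), 0.94), (array([219., 288.]), 0.67)]
top [[350.0, 0.0, 252.2], [0.0, 350.0, 196.7], [0.0, 0.0, 1.0]] [0.381 0.029 1.189] [[0.0, -1.0, -0.02], [-0.99, 0.0, -0.17], [0.17, 0.02, -0.99]]
tray [(array([264., 202.]), 0.68)]
panel [(array([136., 169.]), 0.69), (array([254., 171.]), 0.61), (array([260., 147.]), 0.42)]
panel_strip [(array([256., 163.]), 0.57), (array([120., 165.]), 0.56), (array([263., 142.]), 0.54)]
fill_line [(array([267., 218.]), 0.97)]
pusher_tab [(array([260., 183.]), 0.61)]
pusher_face [(array([262., 187.]), 0.49)]
pan [(array([183., 234.]), 0.76)]
{'clock': 0.8, 'joint_positions': array([-1.27121952,  0.33320269,  0.03992588,  1.46539765, -0.01339442,
        1.34325851, -0.05852524]), 'joint_velocities': array([-0.00130626, -0.00015701,  0.00129847, -0.00111463,  0.00018103,
       -0.00125651, -0.00010439]), 'joint_torque': array([-1.12762889e-03, -6.58264303e+01,  1.36204429e+00, -4.05799055e+01,
        1.64457131e-02,  2.89400727e-03,  1.22583219e-05]), 'tool_pos': array([0.2524122 , 0.5989773 , 0.25330766]), 'ee_rot': array([ 3.13683064e-06,  1.98108606e-01,  9.80180075e-01, -5.08973145e-07]), 'ft_force': array([ 0.20386006,  0.16413252, -0.49048504]), 'moment': array([-0.01573259,  0.00183498,  0.01670141]), 'grip_width': 0.08524983577039531}
```

View pics/scene0.png

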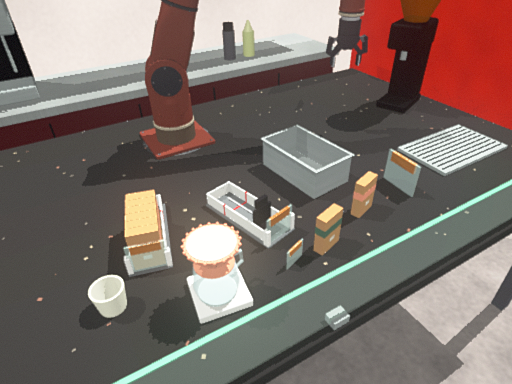

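View pics/top0.png

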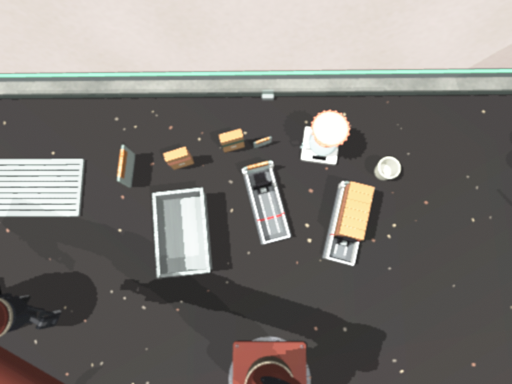

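The empty tray is at about (266,202) in the top view, with its panel strip at (256,164), and the pan is at (182,232). The decoy panels are at (262,142), which is small, and (126,166), which is large.

```bash
cat > h.py <<'E'
from cell import r,cams
import cv2,numpy as np
from scipy.optimize import least_squares
from scipy.spatial.transform import Rotation as Ro
PT={"tray":(0,0,0),"panel_strip":(.1155,0,.072),"panel":(.1155,0,.004),"fill_line":(-.055,0,.04),"pusher_tab":(.049,0,.083),"pusher_face":(.055,0,.04)}
def proj(m,X):
    c=np.asarray(X)@m["R"].T+m["t"];p=c@m["K"].T;return p[...,:2]/p[...,2:]
def ray(m,px,z):
    d=m["R"].T@np.linalg.inv(m["K"])@np.array([*px,1.]);o=-m["R"].T@m["t"];return o+d*(z-o[2])/d[2]
def TW(q,P):
    c,s=np.cos(q[2]),np.sin(q[2]);P=np.asarray(P,float);return np.stack([q[0]+c*P[...,0]-s*P[...,1],q[1]+s*P[...,0]+c*P[...,1],P[...,2]],-1)
def fit(obs,q0):
    f=lambda q:np.concatenate([proj(m,TW(q,P))-p for m,P,p in obs]).ravel()
    s=least_squares(f,q0,loss="soft_l1");return s.x,f(s.x).reshape(-1,2)
def tool():
    s=r.get_state();w=s["ee_rot"];return s["tool_pos"],Ro.from_quat([w[1],w[2],w[3],w[0]])
def delta(pos,xdir):
    """down-pointing tool at pos with tool x along world heading xdir -> tool-frame mm, deg"""
    p,R=tool();x=np.array([np.cos(xdir),np.sin(xdir),0]);z=np.array([0,0,-1.])
    G=Ro.from_matrix(np.stack([x,np.cross(z,x),z],1))
    return (R.inv().apply(np.array(pos)-p)*1000).round(1),(R.inv()*G).as_rotvec(degrees=True).round(1)
E
python3 - <<'E'
from h import *
obs=[];ob2=[]
q0=np.array([.41,-.02,.2])
for c in("top","scene"):
    cams.grab_frame(c);m=cams.camera_model(c)
    for n,P in PT.items():
        for d in cams.landmark_of(c,n):
            e=np.linalg.norm(proj(m,TW(q0,P))-d["point"])
            print(c,n,d["point"],e.round(1))
            if e<14: obs.append((m,P,np.array(d["point"])))
    for d in cams.trace(c,"pan")[:1]:
        reg=d["region"].astype(np.uint8);print(c,"pan",d["point"],d["p"],reg.sum())
        hull=cv2.convexHull(max(cv2.findContours(reg,0,2)[0],key=len)); 
        print(cv2.approxPolyDP(hull,4,True)[:,0].tolist())
q,res=fit(obs,q0);print("tray",q.round(4),np.degrees(q[2]));print(res.round(1).tolist())
E
```

```text
top tray [265.3, 202.0] 46.7
top panel_strip [117.9, 163.9] 157.2
top panel_strip [260.1, 141.8] 70.3
top panel_strip [254.7, 164.5] 48.9
top panel [133.5, 170.7] 140.6
top panel [257.0, 168.4] 46.9
top panel [261.3, 146.3] 68.1
top fill_line [268.6, 212.3] 53.0
top pusher_tab [260.9, 183.8] 49.3
top pusher_tab [323.4, 146.1] 99.9
top pusher_face [261.9, 185.6] 46.2
top pusher_face [252.2, 164.0] 69.5
top pan [176.5, 233.0] 0.92 4508
[[201, 188], [210, 267], [159, 276], [153, 195]]
scene tray [249.3, 219.2] 42.1
scene panel_strip [402.2, 162.6] 165.1
scene panel_strip [295.2, 245.9] 79.5
scene panel_strip [276.2, 215.6] 45.3
scene panel [396.0, 183.2] 157.6
scene panel [295.6, 262.2] 77.2
scene panel [282.6, 237.7] 51.4
scene panel [278.9, 215.9] 39.2
scene fill_line [234.3, 197.5] 37.0
scene pusher_tab [260.9, 199.8] 43.2
scene pusher_face [263.2, 216.0] 45.0
scene pan [308.9, 158.2] 0.6 4255
[[263, 137], [294, 127], [352, 154], [348, 178], [312, 198], [264, 163]]Traceback (most recent call last):
  File "<stdin>", line 15, in <module>
  File "h.py", line 14, in fit
    s=least_squares(f,q0,loss="soft_l1");return s.x,f(s.x).reshape(-1,2)
    return func(*args, **kwargs)
    vector_fun = VectorFunction(
        fun_wrapped,
    ...<6 lines>...
        workers=workers
    )
    self._update_fun()
    ~~~~~~~~~~~~~~~~^^
    self.f = self.fun_wrapped(xp_copy(self.x))
             ~~~~~~~~~~~~~~~~^^^^^^^^^^^^^^^^^
    return np.atleast_1d(self.fun(x))
                         ~~~~~~~~^^^
    return self.f(x, *self.args, **self.kwargs)
           ~~~~~~^^^^^^^^^^^^^^^^^^^^^^^^^^^^^^
  File "h.py", line 13, in <lambda>
    f=lambda q:np.concatenate([proj(m,TW(q,P))-p for m,P,p in obs]).ravel()
               ~~~~~~~~~~~~~~^^^^^^^^^^^^^^^^^^^^^^^^^^^^^^^^^^^^^^
ValueError: need at least one array to concatenate
```

```bash
python3 - <<'E'
from h import *
o={"top":{"tray":(265,202),"panel_strip":(255.5,164),"panel":(256,169.5),"fill_line":(268,215),"pusher_tab":(260.5,183.5),"pusher_face":(262,186)},
"scene":{"tray":(249,218.6),"panel_strip":(276.6,215.3),"panel":(281,237),"fill_line":(235,197),"pusher_tab":(261.5,200.4),"pusher_face":(263.5,214.5)}}
M={c:cams.camera_model(c) for c in o}
obs=[(M[c],PT[n],np.array(p)) for c in o for n,p in o[c].items()]
q,res=fit(obs,np.array([.55,-.02,.1]));print("tray",q.round(4),np.degrees(q[2]));print(res.round(1).tolist())
# pan rim corners (outside half sizes), top + scene rim
h=np.array([[1,-1],[-1,-1],[-1,1],[1,1]])*[.1325,.081];C=np.c_[h,np.full(4,.1)]
po=[(M["top"],C[i],np.array(p)) for i,p in enumerate([(204,188),(210,270),(157,277),(153,192)])]
p,res=fit(po,np.array([.46,.25,.1]));print("pan",p.round(4),np.degrees(p[2]),res.round(1).tolist())
print(proj(M["scene"],TW(p,C)).round().tolist())
q2=q
f=TW(q,(.1155,0,.072));print("strip",f,delta([f[0],f[1],.25],q[2]+np.pi/2),delta([f[0],f[1],.25],q[2]-np.pi/2), tool()[1].as_matrix().round(2).tolist())
im=cams.grab_frame("scene")[...,::-1].copy()
def dr(im,m,q,P,c):
    a=proj(m,TW(q,P)); cv2.polylines(im,[np.round(a*16).astype(int)],True,c,1,4,4)
def box(x0,x1,y,z):return [(x0,-y,z),(x1,-y,z),(x1,y,z),(x0,y,z)]
it=cams.grab_frame("top")[...,::-1].copy();out=[]
for I,m,(u,v) in((im,M["scene"],(180,120)),(it,M["top"],(140,120))):
    I=cv2.resize(I[v:v+180,u:u+220],None,fx=2.5,fy=2.5,interpolation=cv2.INTER_CUBIC)
    mm=dict(m);S=np.array([[2.5,0,-2.5*u],[0,2.5,-2.5*v],[0,0,1]]);mm["K"]=S@m["K"]
    dr(I,mm,p,C,(255,0,255));dr(I,mm,q,box(-.134,.126,.044,.04),(0,255,0));dr(I,mm,q,[(.1155,-.035,.06),(.1155,.035,.06),(.1155,.035,.084),(.1155,-.035,.084)],(255,255,0));dr(I,mm,q,[(.049,-.02,.07),(.049,.02,.07),(.049,.02,.096),(.049,-.02,.096)],(255,0,0))
    out.append(I)
cv2.imwrite("pics/ov_s.png",out[0]);cv2.imwrite("pics/ov_t.png",out[1])
E
```

```text
tray [0.5667 0.0096 0.2589] 14.834745780332858
[[0.2, -0.3], [0.9, 0.8], [0.6, 0.3], [1.7, 0.8], [1.2, -0.3], [-0.9, -1.8], [0.8, -1.9], [3.8, -0.1], [-1.0, -2.2], [1.0, 0.5], [0.2, 0.5], [0.0, -0.1]]
pan [0.4589 0.2741 0.0984] 5.636315979384705 [[-0.3, -1.0], [-0.0, 1.7], [0.2, -0.1], [0.1, -0.1]]
[[314.0, 172.0], [259.0, 138.0], [296.0, 124.0], [354.0, 154.0]]
strip [0.67832822 0.03916075 0.072     ] (array([-609.9, -350.5,    3.3]), array([-0. ,  0. , 52.3])) (array([-609.9, -350.5,    3.3]), array([  -0. ,   -0. , -127.7])) [[-0.92, 0.39, -0.0], [0.39, 0.92, -0.0], [-0.0, -0.0, -1.0]]
```

View pics/ov_s.png

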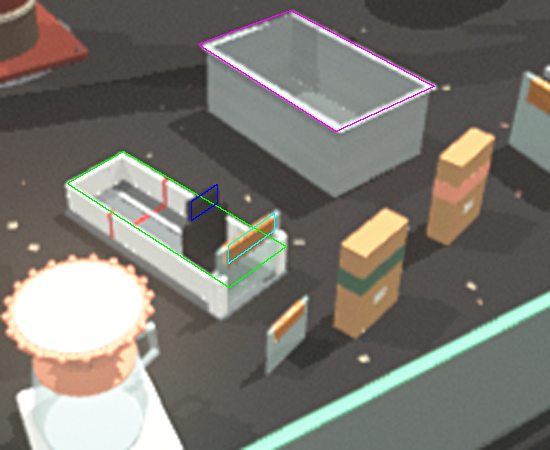

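View pics/ov_t.png

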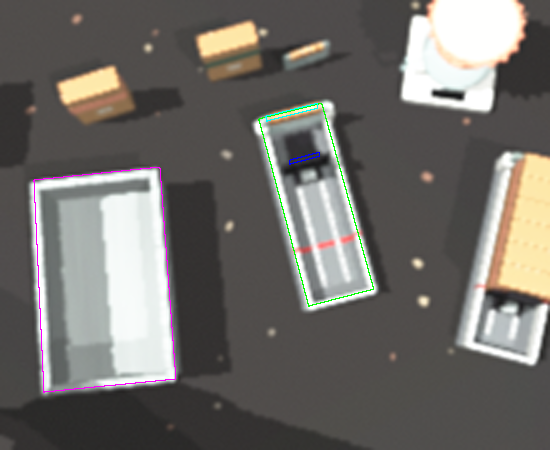

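The overlays fit: the pan rim is within about 1 px and the strip within about 3 px. I'll move above the panel strip.

Call:
{"api": "carry_out", "payload": {
  "rows": [
    {"tx": -51,"ty": -29,"gripper": 1},
    {"tx": -51,"ty": -29},
    {"tx": -51,"ty": -29},
    {"tx": -51,"ty": -29},
    {"tx": -51,"ty": -29},
    {"tx": -51,"ty": -29},
    {"tx": -51,"ty": -29},
    {"tx": -51,"ty": -29},
    {"tx": -51,"ty": -29},
    {"tx": -51,"ty": -29},
    {"wz": 10.5},
    {"wz": 10.5},
    {"wz": 10.5},
    {"wz": 10.5},
    {"wz": 10.3}
  ]
}}

```text
invalid input
```

```bash
python3 - <<'E'
from h import *
q=np.array([.5667,.0096,.2589])
f=TW(q,(.1155,0,.2));print(tool()[0],delta(f,q[2]+np.pi/2))
m=cams.camera_model("wrist");im=cams.grab_frame("wrist");print((-m["R"].T@m["t"]).round(3))
for n in PT: print(n,proj(m,TW(q,PT[n])).round(),[(np.round(d["point"]),round(d["p"],2)) for d in cams.landmark_of("wrist",n)])
cv2.imwrite("pics/w1.png",im[...,::-1])
E
```

```text
[0.25241234 0.59895423 0.25331142] (array([-609.9, -350.5,   53.3]), array([-0. ,  0. , 52.3]))
[0.189 0.626 0.374]
tray [-29. 499.] []
panel_strip [ -4. 607.] []
panel [ 27. 544.] []
fill_line [-83. 509.] []
pusher_tab [-49. 593.] []
pusher_face [-20. 553.] []
```

View pics/w1.png

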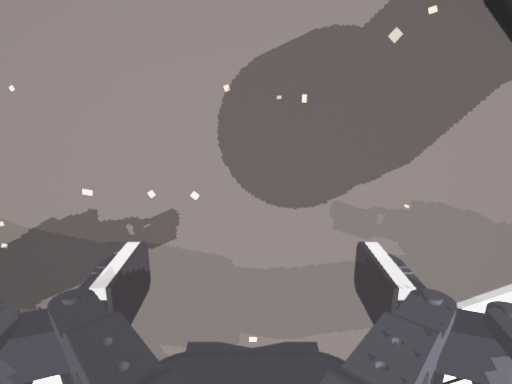

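The view shows only counter, because the move was refused: rows need every key. I'm resending it in full.

Call:
{"api": "carry_out", "payload": {
  "rows": [
    {"wx": 0,"wy": 0,"wz": 0,"tx": -51,"ty": -29,"tz": 0,"gripper": 1},
    {"wx": 0,"wy": 0,"wz": 0,"tx": -51,"ty": -29,"tz": 0,"gripper": 1},
    {"wx": 0,"wy": 0,"wz": 0,"tx": -51,"ty": -29,"tz": 0,"gripper": 1},
    {"wx": 0,"wy": 0,"wz": 0,"tx": -51,"ty": -29,"tz": 0,"gripper": 1},
    {"wx": 0,"wy": 0,"wz": 0,"tx": -51,"ty": -29,"tz": 0,"gripper": 1},
    {"wx": 0,"wy": 0,"wz": 0,"tx": -51,"ty": -29,"tz": 0,"gripper": 1},
    {"wx": 0,"wy": 0,"wz": 0,"tx": -51,"ty": -29,"tz": 0,"gripper": 1},
    {"wx": 0,"wy": 0,"wz": 0,"tx": -51,"ty": -29,"tz": 0,"gripper": 1},
    {"wx": 0,"wy": 0,"wz": 0,"tx": -51,"ty": -29,"tz": 0,"gripper": 1},
    {"wx": 0,"wy": 0,"wz": 0,"tx": -51,"ty": -29,"tz": 0,"gripper": 1},
    {"wx": 0,"wy": 0,"wz": 10.5,"tx": 0,"ty": 0,"tz": 0,"gripper": 1},
    {"wx": 0,"wy": 0,"wz": 10.5,"tx": 0,"ty": 0,"tz": 0,"gripper": 1},
    {"wx": 0,"wy": 0,"wz": 10.5,"tx": 0,"ty": 0,"tz": 0,"gripper": 1},
    {"wx": 0,"wy": 0,"wz": 10.5,"tx": 0,"ty": 0,"tz": 0,"gripper": 1},
    {"wx": 0,"wy": 0,"wz": 10.3,"tx": 0,"ty": 0,"tz": 0,"gripper": 1}
  ]
}}

```text
clock: 3.92
tool_pos: [0.6214, 0.118, 0.2534]
ee_rot: [0.001, 0.615, 0.788, 0.002]
ft_force: [-0.5, 0.4, 0.2]
grip_width: 0.0853
```

```bash
cat > w.py <<'E'
from h import *
q=np.array([.5667,.0096,.2589])
def look(q,name):
    m=cams.camera_model("wrist");im=cams.grab_frame("wrist")
    print("t",r.get_state()["clock"],tool()[0].round(4))
    for n in PT: print(n,proj(m,TW(q,PT[n])).round(),[(np.round(d["point"]),round(d["p"],2)) for d in cams.landmark_of("wrist",n)])
    cv2.imwrite(name,im[...,::-1])
E
python3 - <<'E'
from w import *
print(delta(TW(q,(.1155,0,.2)),q[2]+np.pi/2));look(q,"pics/w2.png")
E
```

```text
(array([-90.4,  35.9,  53.5]), array([ 0.2, -0.1, -0.8]))
t 3.975 [0.6214 0.1181 0.2534]
tray [184. 235.] [(array([186., 238.]), 0.88)]
panel_strip [290. 263.] [(array([288., 267.]), 0.93), (array([366., 285.]), 0.6), (array([377., 186.]), 0.41)]
panel [283. 235.] [(array([353., 265.]), 0.72), (array([283., 235.]), 0.64), (array([378., 187.]), 0.38)]
fill_line [126. 251.] [(array([124., 253.]), 0.86)]
pusher_tab [220. 269.] [(array([218., 270.]), 0.75)]
pusher_face [229. 249.] [(array([226., 253.]), 0.65)]
```

```bash
python3 - <<'E'
from w import *
m=cams.camera_model("wrist")
o={"tray":(186,238),"panel_strip":(288,267),"panel":(283,235),"fill_line":(124,253),"pusher_tab":(218,270),"pusher_face":(226,253)}
q2,res=fit([(m,PT[n],np.array(p)) for n,p in o.items()],q);print(q2,np.degrees(q2[2]),res.round(1).tolist())
print(delta(TW(q2,(.1155,0,.15)),q2[2]+np.pi/2))
I=cv2.imread("pics/w2.png")
P=lambda pts,c:cv2.polylines(I,[np.round(proj(m,TW(q2,pts))).astype(int)],True,c,1,16)
P([(.1155,-.035,.06),(.1155,.035,.06),(.1155,.035,.084),(.1155,-.035,.084)],(255,255,0));P([(.043,-.02,.096),(.043,.02,.096),(.055,.02,.096),(.055,-.02,.096)],(0,0,255));P([(-.134,-.044,.04),(.126,-.044,.04),(.126,.044,.04),(-.134,.044,.04)],(0,255,0))
cv2.imwrite("pics/w2o.png",I)
E
```

```text
[0.56683138 0.00584629 0.26733623] 15.317237646332064 [[-2.8, -0.7], [-0.1, -1.3], [-1.1, 2.5], [0.3, 0.2], [0.5, 2.3], [1.8, -1.1]]
(array([-93.5,  34.1, 103.4]), array([ 0.2, -0.1, -0.7]))
```

View pics/w2o.png

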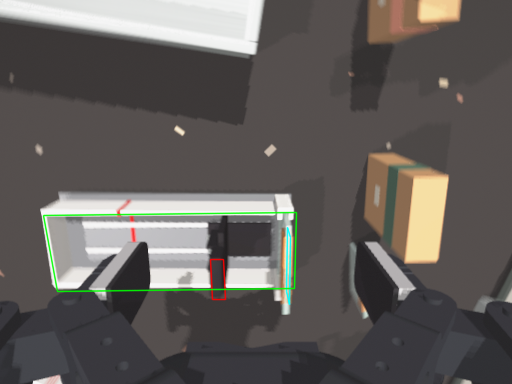

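The fit agrees to about 2 px, though the strip may sit about 3 mm further back than the overlay. I'll approach with the jaws partly open and then recheck.

Call:
{"api": "carry_out", "payload": {
  "rows": [
    {"wx": 0,"wy": 0,"wz": -0.7,"tx": -47,"ty": 16,"tz": 0,"gripper": 0.4},
    {"wx": 0,"wy": 0,"wz": 0,"tx": -46,"ty": 16,"tz": 0,"gripper": 0.4},
    {"wx": 0,"wy": 0,"wz": 0,"tx": 0,"ty": 0,"tz": 50,"gripper": 0.4},
    {"wx": 0,"wy": 0,"wz": 0,"tx": 0,"ty": 0,"tz": 50,"gripper": 0.4},
    {"wx": 0,"wy": 0,"wz": 0,"tx": 0,"ty": 0,"tz": 15,"gripper": 0.4},
    {"wx": 0,"wy": 0,"wz": 0,"tx": 0,"ty": 0,"tz": 0,"gripper": 0.4}
  ]
}}

```text
clock: 5.03
tool_pos: [0.68, 0.0352, 0.1377]
ee_rot: [0.002, 0.602, 0.799, 0.003]
ft_force: [0.5, -0.2, 0.6]
grip_width: 0.0341
```

```bash
python3 - <<'E'
from w import *
q=np.array([.5668,.0058,.2673])
print(delta(TW(q,(.1155,0,.078)),q[2]+np.pi/2));look(q,"pics/w3.png");print(r.get_state()["grip_width"])
m=cams.camera_model("wrist")
for d in cams.trace("wrist","panel_strip")[:2]:
    ys,xs=np.nonzero(d["region"]);print(d["p"],xs.min(),xs.max(),ys.min(),ys.max())
p,R=tool();print("jaw mid line px",[proj(m,p+R.apply([0,0,z])).round(1) for z in(.003,.03)])
E
```

```text
(array([ 1.5, -1.9, 59.7]), array([ 0.4, -0.1,  0.7]))
t 5.075 [0.6804 0.0352 0.1385]
tray [101. 181.] [(array([ 97., 179.]), 0.86)]
panel_strip [251. 214.] [(array([373., 257.]), 0.72), (array([247., 212.]), 0.7)]
panel [250. 184.] [(array([352., 230.]), 0.69), (array([246., 214.]), 0.19)]
fill_line [ -8. 195.] []
pusher_tab [128. 219.] [(array([125., 218.]), 0.69)]
pusher_face [159. 197.] [(array([157., 196.]), 0.81)]
0.0343150469574823
0.84 238 257 127 296
0.7 351 384 195 288
jaw mid line px [array([254.2, 269.8]), array([253.9, 241.7])]
```

View pics/w3.png

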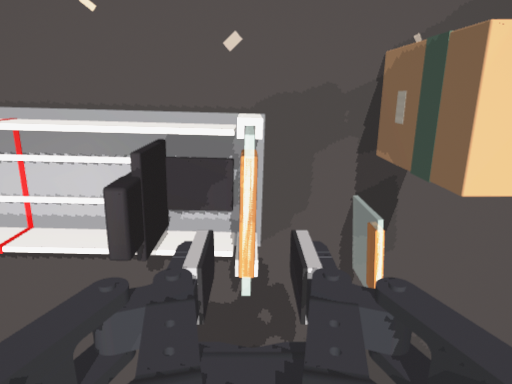

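The strip runs from (250,150) to (246,275) and the jaw mid-plane is at column 254. That calls for about −3.5 mm in tool y, then I descend and grip.

Call:
{"api": "carry_out", "payload": {
  "rows": [
    {"wx": 0.4,"wy": 0,"wz": 0.7,"tx": 1.5,"ty": -3.5,"tz": 0,"gripper": 0.4},
    {"wx": 0,"wy": 0,"wz": 0,"tx": 0,"ty": 0,"tz": 30,"gripper": 0.4},
    {"wx": 0,"wy": 0,"wz": 0,"tx": 0,"ty": 0,"tz": 30,"gripper": 0.4},
    {"wx": 0,"wy": 0,"wz": 0,"tx": 0,"ty": 0,"tz": 0,"gripper": 0.25},
    {"wx": 0,"wy": 0,"wz": 0,"tx": 0,"ty": 0,"tz": 0,"gripper": 0.15},
    {"wx": 0,"wy": 0,"wz": 0,"tx": 0,"ty": 0,"tz": 0,"gripper": 0},
    {"wx": 0,"wy": 0,"wz": 0,"tx": 0,"ty": 0,"tz": 0,"gripper": 0}
  ]
}}

```text
clock: 6.3
tool_pos: [0.6781, 0.0364, 0.0823]
ee_rot: [0.001, 0.608, 0.794, 0.003]
ft_force: [-2.2, -1.0, -1.0]
grip_width: 0.0079
```

```bash
python3 - <<'E'
from w import *
s=r.get_state();print(s["tool_pos"],s["ft_force"],s["grip_width"])
p,R=tool();print(R.as_matrix().round(3).tolist(), s["joint_positions"].round(2))
q=np.array([.5668,.0058,.2673]);print(delta(TW(q,(.1155,0,.075)),q[2]+np.pi/2))
E
```

```text
[0.67805975 0.03636235 0.08230121] [-2.19131456 -1.04078556 -0.98835171] 0.007870690507368357
[[-0.262, 0.965, 0.006], [0.965, 0.262, 0.003], [0.001, 0.007, -1.0]] [-0.49  0.56  0.51  1.59 -0.31  1.06  0.37]
(array([-0.1,  0.1,  7.3]), array([ 0.4, -0.1, -0.1]))
```

The grip holds on the strip: width 7.9 mm, force about 2 N. I'll lift it straight up and carry it over the pan.

Call:
{"api": "carry_out", "payload": {
  "rows": [
    {"wx": 0,"wy": 0,"wz": 0,"tx": 0,"ty": 0,"tz": -10,"gripper": 0},
    {"wx": 0,"wy": 0,"wz": 0,"tx": 0,"ty": 0,"tz": -15,"gripper": 0},
    {"wx": 0,"wy": 0,"wz": 0,"tx": 0,"ty": 0,"tz": -20,"gripper": 0},
    {"wx": 0,"wy": 0,"wz": 0,"tx": 0,"ty": 0,"tz": -20,"gripper": 0},
    {"wx": 0,"wy": 0,"wz": 0,"tx": 0,"ty": 0,"tz": -30,"gripper": 0},
    {"wx": 0,"wy": 0,"wz": 0,"tx": 0,"ty": 0,"tz": -40,"gripper": 0},
    {"wx": 0,"wy": 0,"wz": 0,"tx": 0,"ty": 0,"tz": -40,"gripper": 0},
    {"wx": 0,"wy": 0,"wz": 9.7,"tx": 0,"ty": 0,"tz": 0,"gripper": 0},
    {"wx": 0,"wy": 0,"wz": 0,"tx": 23,"ty": -15,"tz": 0,"gripper": 0},
    {"wx": 0,"wy": 0,"wz": 0,"tx": 36,"ty": -26,"tz": 0,"gripper": 0},
    {"wx": 0,"wy": 0,"wz": 0,"tx": 36,"ty": -26,"tz": 0,"gripper": 0},
    {"wx": 0,"wy": 0,"wz": 0,"tx": 36,"ty": -26,"tz": 0,"gripper": 0},
    {"wx": 0,"wy": 0,"wz": 0,"tx": 36,"ty": -26,"tz": 0,"gripper": 0},
    {"wx": 0,"wy": 0,"wz": 0,"tx": 36,"ty": -26,"tz": 0,"gripper": 0},
    {"wx": 0,"wy": 0,"wz": 0,"tx": 36,"ty": -20,"tz": 0,"gripper": 0},
    {"wx": 0,"wy": 0,"wz": 0,"tx": 0,"ty": 0,"tz": 0,"gripper": 0}
  ]
}}

```text
clock: 8.3
tool_pos: [0.488, 0.2632, 0.2842]
ee_rot: [0.006, 0.676, 0.737, 0.012]
ft_force: [0.2, -0.3, -0.4]
grip_width: 0.0077
```

```bash
python3 - <<'E'
from w import *
s=r.get_state();print(s["clock"],s["tool_pos"],s["ft_force"],s["grip_width"],s["joint_positions"].round(2))
pan=np.array([.4589,.2741,.0984]);print(delta(TW(pan,(.013,0,.25)),pan[2]+np.pi/2))
cv2.imwrite("pics/s4.png",cams.grab_frame("scene")[60:260,150:450,::-1].repeat(2,0).repeat(2,1))
E
```

```text
8.3 [0.48800764 0.26323022 0.28417569] [ 0.21572367 -0.31628039 -0.35306399] 0.007736953683948874 [-1.01  0.1   0.47  1.7  -0.04  1.33 -0.45]
(array([ 13.2, -16. ,  33.9]), array([ 1.5, -0.4, -0.7]))
```

View pics/s4.png

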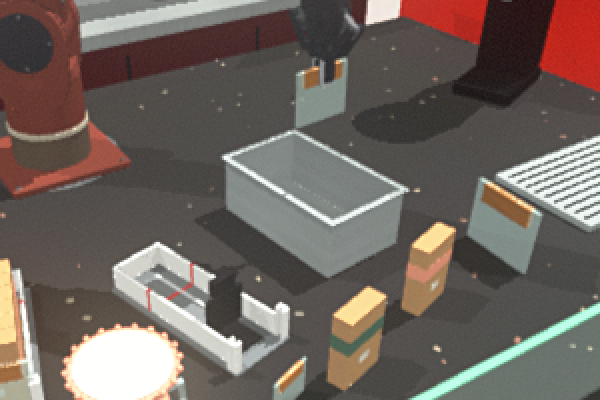

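The panel hangs upright from the gripper at (322,95) and the tray slot is empty at (260,340). Next I tilt it about 36° above the pan.

Call:
{"api": "carry_out", "payload": {
  "rows": [
    {"wx": 9,"wy": 0,"wz": -0.7,"tx": 13,"ty": -16,"tz": 0,"gripper": 0},
    {"wx": 9,"wy": 0,"wz": 0,"tx": 0,"ty": 0,"tz": 0,"gripper": 0},
    {"wx": 9,"wy": 0,"wz": 0,"tx": 0,"ty": 0,"tz": 0,"gripper": 0},
    {"wx": 9,"wy": 0,"wz": 0,"tx": 0,"ty": 0,"tz": 0,"gripper": 0},
    {"wx": 0,"wy": 0,"wz": 0,"tx": 0,"ty": 0,"tz": 0,"gripper": 0}
  ]
}}

```text
clock: 8.98
tool_pos: [0.4759, 0.2683, 0.2887]
ee_rot: [-0.207, 0.642, 0.705, -0.219]
ft_force: [-0.5, -0.6, -0.4]
grip_width: 0.0081
```

```bash
cat > low.py <<'E'
from w import *
s=r.get_state();print(s["clock"],s["tool_pos"],s["ft_force"],s["grip_width"],s["joint_positions"].round(2))
pan=np.array([.4589,.2741,.0984])
p,R=tool();M=R.as_matrix();print(M.round(2).tolist())
c,sn=np.cos(pan[2]),np.sin(pan[2]);L=np.array([[c,sn],[-sn,c]])
for y in(-.046,.046):
    e=p+R.apply([y,0,.078]);print("edge in pan",(L@(e[:2]-pan[:2])).round(3),e[2].round(3))
e=p+R.apply([0,0,.078]);t=TW(pan,(-.03,0,.006));print("shift tool mm",(R.inv().apply(t-e)*1000).round(1), "horizontal part",(R.inv().apply([t[0]-e[0],t[1]-e[1],0])*1000).round(1))
E
python3 low.py
```

```text
8.975 [0.47593484 0.26829457 0.28871472] [-0.5379191  -0.62803767 -0.40066269] 0.008084349299958979 [-0.78  0.54  0.49  1.29 -0.39  1.96 -0.22]
[[-0.09, 0.81, -0.57], [1.0, 0.08, -0.04], [0.01, -0.58, -0.82]]
edge in pan [-0.029 -0.052] 0.224
edge in pan [-0.028  0.04 ] 0.225
shift tool mm [  4.  124.7 180. ] horizontal part [ 6.4 -1.2  1. ]
```

Call:
{"api": "carry_out", "payload": {
  "rows": [
    {"wx": 0,"wy": 0,"wz": 0,"tx": 2,"ty": 28,"tz": 41,"gripper": 0},
    {"wx": 0,"wy": 0,"wz": 0,"tx": 2,"ty": 28,"tz": 41,"gripper": 0},
    {"wx": 0,"wy": 0,"wz": 0,"tx": 1,"ty": 28,"tz": 41,"gripper": 0},
    {"wx": 0,"wy": 0,"wz": 0,"tx": 0,"ty": 20,"tz": 29,"gripper": 0},
    {"wx": 0,"wy": 0,"wz": 0,"tx": 0,"ty": 0,"tz": 0,"gripper": 0}
  ]
}}

```text
clock: 9.6
tool_pos: [0.4805, 0.2729, 0.108]
ee_rot: [-0.2, 0.645, 0.707, -0.208]
ft_force: [-0.4, 0.6, 0.2]
grip_width: 0.0081
```

```bash
python3 low.py
```

```text
9.6 [0.480491   0.27286699 0.10795191] [-0.35426465  0.63414668  0.19812401] 0.008092045857962528 [-0.77  0.68  0.46  1.47 -0.42  1.65 -0.14]
[[-0.09, 0.83, -0.55], [1.0, 0.08, -0.04], [0.01, -0.55, -0.83]]
edge in pan [-0.022 -0.048] 0.042
edge in pan [-0.021  0.044] 0.044
shift tool mm [ 1.3 13.3 35.4] horizontal part [ 1.8 -7.   4.7]
```

Call:
{"api": "carry_out", "payload": {
  "rows": [
    {"wx": 0,"wy": 0,"wz": 0,"tx": 1,"ty": 10,"tz": 15,"gripper": 0},
    {"wx": 0,"wy": 0,"wz": 0,"tx": 0,"ty": 6,"tz": 9,"gripper": 0},
    {"wx": 0,"wy": 0,"wz": 0,"tx": 0,"ty": 3,"tz": 4,"gripper": 0},
    {"wx": 0,"wy": 0,"wz": 0,"tx": 0,"ty": 0,"tz": 0,"gripper": 0}
  ]
}}

```text
clock: 10.1
tool_pos: [0.4837, 0.2752, 0.0776]
ee_rot: [-0.198, 0.646, 0.709, -0.203]
ft_force: [0.5, 0.9, -0.9]
grip_width: 0.0078
```

```bash
python3 low.py
```

```text
10.1 [0.48368331 0.27521388 0.07759028] [ 0.51993902  0.85969906 -0.91405628] 0.007842885155213414 [-0.77  0.71  0.45  1.48 -0.44  1.6  -0.12]
[[-0.09, 0.84, -0.54], [1.0, 0.08, -0.03], [0.02, -0.54, -0.84]]
edge in pan [-0.018 -0.046] 0.011
edge in pan [-0.017  0.046] 0.013
shift tool mm [-0.5 -7.1 11.9] horizontal part [ -0.4 -10.4   6.7]
```

Call:
{"api": "carry_out", "payload": {
  "rows": [
    {"wx": 0,"wy": 0,"wz": 0,"tx": 0,"ty": 3.5,"tz": 5,"gripper": 0},
    {"wx": 0,"wy": 0,"wz": 0,"tx": 0,"ty": 2,"tz": 3,"gripper": 0},
    {"wx": 0,"wy": 0,"wz": 0,"tx": 0,"ty": 0,"tz": 0,"gripper": 0}
  ]
}}

```text
clock: 10.48
tool_pos: [0.4845, 0.2757, 0.0687]
ee_rot: [-0.198, 0.646, 0.709, -0.202]
ft_force: [0.4, 0.5, 3.5]
grip_width: 0.0078
```

```bash
python3 low.py
```

```text
10.475 [0.48453242 0.27565322 0.06869201] [0.35990956 0.45378629 3.50275452] 0.0077856611571506884 [-0.77  0.72  0.45  1.48 -0.44  1.58 -0.12]
[[-0.09, 0.84, -0.54], [1.0, 0.08, -0.03], [0.02, -0.54, -0.84]]
edge in pan [-0.017 -0.045] 0.002
edge in pan [-0.016  0.047] 0.004
shift tool mm [ -0.8 -12.8   4.9] horizontal part [ -0.9 -11.2   7.2]
```

Contact shows as 3.5 N upward. I'll release and withdraw along the fingers.

Call:
{"api": "carry_out", "payload": {
  "rows": [
    {"wx": 0,"wy": 0,"wz": 0,"tx": 0,"ty": 0,"tz": 0,"gripper": 0.2},
    {"wx": 0,"wy": 0,"wz": 0,"tx": 0,"ty": 0,"tz": 0,"gripper": 0.3},
    {"wx": 0,"wy": 0,"wz": 0,"tx": 0,"ty": 0,"tz": 0,"gripper": 0.35},
    {"wx": 0,"wy": 0,"wz": 0,"tx": 0,"ty": 0,"tz": 0,"gripper": 0.35},
    {"wx": 0,"wy": 0,"wz": 0,"tx": 0,"ty": 0,"tz": -10,"gripper": 0.35},
    {"wx": 0,"wy": 0,"wz": 0,"tx": 0,"ty": 0,"tz": -20,"gripper": 0.35},
    {"wx": 0,"wy": 0,"wz": 0,"tx": 0,"ty": 0,"tz": -20,"gripper": 0.35},
    {"wx": 0,"wy": 0,"wz": 0,"tx": 0,"ty": 0,"tz": -30,"gripper": 0.35},
    {"wx": 0,"wy": 0,"wz": 0,"tx": 0,"ty": 0,"tz": -30,"gripper": 0.35},
    {"wx": 0,"wy": 0,"wz": 0,"tx": 0,"ty": -20,"tz": -35,"gripper": 0.35},
    {"wx": 0,"wy": 0,"wz": 0,"tx": 0,"ty": -25,"tz": -45,"gripper": 0.35}
  ]
}}

```text
clock: 11.85
tool_pos: [0.5517, 0.2776, 0.2572]
ee_rot: [-0.198, 0.646, 0.708, -0.205]
ft_force: [-0.4, 0.0, 0.4]
grip_width: 0.0298
```

```bash
python3 - <<'E'
from w import *
s=r.get_state();print(s["clock"],s["tool_pos"],s["ft_force"],s["grip_width"],s["joint_positions"].round(2))
a=cams.grab_frame("wrist")[...,::-1];b=cams.grab_frame("top")[120:320,100:356,::-1]
cv2.imwrite("pics/v5.png",np.hstack([cv2.resize(a,(400,300)),cv2.resize(b,(384,300))]))
q=np.array([.5668,.0058,.2673])-[.0017,.0004,0];f=TW(q,(.049,0,.16));print(f,delta(f,q[2]+np.pi/2))
E
```

```text
11.85 [0.55170719 0.27761197 0.25718031] [-0.39823715  0.03439984  0.38359439] 0.02982366934459982 [-0.7   0.7   0.49  1.11 -0.43  1.97 -0.18]
[0.61235989 0.01834229 0.16      ] (array([-265.3,   82.6,   62.9]), array([-32.4,  -4. ,  -9.7]))
```

View pics/v5.png

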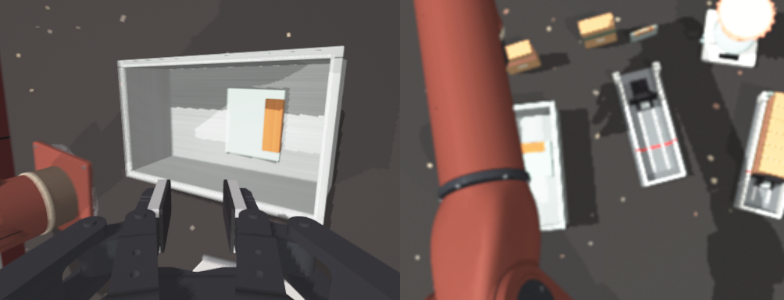

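The panel lies flat inside the pan, at (255,125) in the wrist view. Next I straighten up and go to the pusher tab.

Call:
{"api": "carry_out", "payload": {
  "rows": [
    {"wx": -8,"wy": -1,"wz": -2.5,"tx": 0,"ty": 0,"tz": 0,"gripper": 0.35},
    {"wx": -8,"wy": -1,"wz": -2.5,"tx": 0,"ty": 0,"tz": 0,"gripper": 0.35},
    {"wx": -8,"wy": -1,"wz": -2.5,"tx": 0,"ty": 0,"tz": 0,"gripper": 0.35},
    {"wx": -8,"wy": -1,"wz": -2.5,"tx": 0,"ty": 0,"tz": 0,"gripper": 0.35},
    {"wx": 0,"wy": 0,"wz": 0,"tx": -38,"ty": 18,"tz": 0,"gripper": 0.35},
    {"wx": 0,"wy": 0,"wz": 0,"tx": -45,"ty": 22,"tz": 0,"gripper": 0.35},
    {"wx": 0,"wy": 0,"wz": 0,"tx": -45,"ty": 22,"tz": 0,"gripper": 0.35},
    {"wx": 0,"wy": 0,"wz": 0,"tx": -45,"ty": 22,"tz": 0,"gripper": 0.35},
    {"wx": 0,"wy": 0,"wz": 0,"tx": -35,"ty": 18,"tz": 0,"gripper": 0.35},
    {"wx": 0,"wy": 0,"wz": 0,"tx": 0,"ty": 0,"tz": 0,"gripper": 0.35}
  ]
}}

```text
clock: 13.2
tool_pos: [0.7137, 0.1025, 0.2659]
ee_rot: [0.003, 0.6, 0.8, 0.005]
ft_force: [-0.7, 1.4, 0.2]
grip_width: 0.0298
```

```bash
python3 - <<'E'
from w import *
q=np.array([.5651,.0054,.2673]);look(q,"pics/w6.png")
print(delta(TW(q,(.049,0,.15)),q[2]+np.pi/2),r.get_state()["joint_positions"].round(2))
E
```

```text
t 13.25 [0.713  0.1045 0.266 ]
tray [105. 199.] [(array([104., 199.]), 0.91)]
panel_strip [195. 223.] [(array([278., 248.]), 0.75)]
panel [203. 202.] [(array([276., 235.]), 0.66)]
fill_line [ 37. 210.] [(array([ 37., 206.]), 0.92)]
pusher_tab [122. 226.] [(array([124., 224.]), 0.96)]
pusher_face [142. 211.] [(array([140., 211.]), 0.91)]
(array([ -58.4, -122.8,  114.5]), array([ 0.8, -0.3,  1.4])) [-0.59  0.51  0.59  1.28 -0.28  1.42  0.27]
```

Call:
{"api": "carry_out", "payload": {
  "rows": [
    {"wx": 0.8,"wy": 0,"wz": 1.4,"tx": -15,"ty": -30,"tz": 0,"gripper": 0.4},
    {"wx": 0,"wy": 0,"wz": 0,"tx": -22,"ty": -46,"tz": 20,"gripper": 0.4},
    {"wx": 0,"wy": 0,"wz": 0,"tx": -21,"ty": -45,"tz": 40,"gripper": 0.4},
    {"wx": 0,"wy": 0,"wz": 0,"tx": 0,"ty": 0,"tz": 45,"gripper": 0.4},
    {"wx": 0,"wy": 0,"wz": 0,"tx": 0,"ty": 0,"tz": 0,"gripper": 0.4},
    {"wx": 0,"wy": 0,"wz": 0,"tx": 0,"ty": 0,"tz": 0,"gripper": 0.4}
  ]
}}

```text
clock: 14.3
tool_pos: [0.608, 0.0231, 0.1617]
ee_rot: [-0.001, 0.604, 0.797, 0.004]
ft_force: [0.1, -0.4, 0.3]
grip_width: 0.0343
```

```bash
python3 - <<'E'
from w import *
q=np.array([.5651,.0054,.2673]);look(q,"pics/w7.png")
print(delta(TW(q,(.049,0,.093)),q[2]+np.pi/2),r.get_state()["joint_positions"].round(2))
m=cams.camera_model("wrist");p,R=tool();print("jaw",[proj(m,p+R.apply([0,0,z])).round(1) for z in(.003,.06)])
E
```

```text
t 14.35 [0.608  0.0234 0.1615]
tray [198. 184.] [(array([197., 183.]), 0.64)]
panel_strip [360. 213.] [(array([460., 255.]), 0.64)]
panel [335. 186.] [(array([428., 228.]), 0.75), (array([259., 216.]), 0.31)]
fill_line [115. 197.] [(array([115., 194.]), 0.87)]
pusher_tab [258. 218.] [(array([263., 218.]), 0.95)]
pusher_face [265. 198.] [(array([264., 199.]), 0.66)]
(array([-6.1,  3.2, 67.4]), array([ 0.2, -0.4,  0.4])) [-0.6   0.35  0.61  1.71 -0.23  1.14  0.35]
jaw [array([254.7, 270.2]), array([253.9, 219.6])]
```

View pics/w7.png

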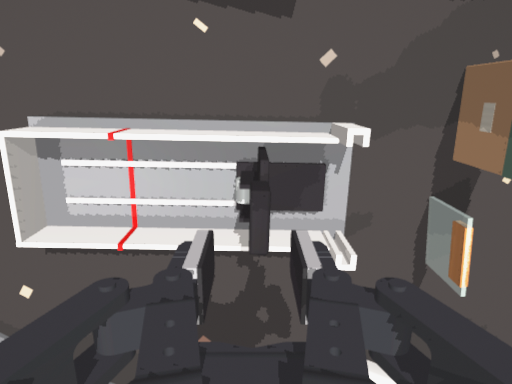

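The tab is at columns 250–270 and the jaw mid-plane at 254, so I correct +3.5 mm in tool y, descend and grip.

Call:
{"api": "carry_out", "payload": {
  "rows": [
    {"wx": 0,"wy": -0.4,"wz": 0.4,"tx": -6,"ty": 3.5,"tz": 0,"gripper": 0.4},
    {"wx": 0,"wy": 0,"wz": 0,"tx": 0,"ty": 0,"tz": 35,"gripper": 0.4},
    {"wx": 0,"wy": 0,"wz": 0,"tx": 0,"ty": 0,"tz": 32,"gripper": 0.4},
    {"wx": 0,"wy": 0,"wz": 0,"tx": 0,"ty": 0,"tz": 3,"gripper": 0.3},
    {"wx": 0,"wy": 0,"wz": 0,"tx": 0,"ty": 0,"tz": 0,"gripper": 0},
    {"wx": 0,"wy": 0,"wz": 0,"tx": 0,"ty": 0,"tz": 0,"gripper": 0},
    {"wx": 0,"wy": 0,"wz": 0,"tx": 0,"ty": 0,"tz": 0,"gripper": 0}
  ]
}}

```text
clock: 15.52
tool_pos: [0.6146, 0.0165, 0.0914]
ee_rot: [0.002, 0.608, 0.794, 0.001]
ft_force: [2.7, -1.7, -13.1]
grip_width: 0.0109
```

```bash
cat > chk.py <<'E'
from w import *
q=np.array([.5651,.0054,.2673]);s=r.get_state()
p,R=tool();c,sn=np.cos(q[2]),np.sin(q[2]);d=p[:2]-q[:2]
print(s["clock"],p.round(4),"tray frame",c*d[0]+sn*d[1],-sn*d[0]+c*d[1],s["ft_force"].round(1),s["grip_width"])
print("to line",delta(TW(q,(-.061,0,p[2])),q[2]+np.pi/2))
E
python3 chk.py
```

```text
15.525 [0.6146 0.0165 0.0914] tray frame 0.05069345592214067 -0.0024114124637220208 [  2.7  -1.7 -13.1] 0.010903516550784339
to line (array([   2.1, -111.7,   -0.5]), array([ 0.2,  0.1, -0.2]))
```

Call:
{"api": "carry_out", "payload": {
  "rows": [
    {"wx": 0,"wy": 0,"wz": 0,"tx": 0,"ty": -10,"tz": 0,"gripper": 0},
    {"wx": 0,"wy": 0,"wz": 0,"tx": 0,"ty": -15,"tz": 0,"gripper": 0},
    {"wx": 0,"wy": 0,"wz": 0,"tx": 0,"ty": -15,"tz": 0,"gripper": 0},
    {"wx": 0,"wy": 0,"wz": 0,"tx": 0,"ty": -15,"tz": 0,"gripper": 0},
    {"wx": 0,"wy": 0,"wz": 0,"tx": 0,"ty": -15,"tz": 0,"gripper": 0},
    {"wx": 0,"wy": 0,"wz": 0,"tx": 0,"ty": -15,"tz": 0,"gripper": 0},
    {"wx": 0,"wy": 0,"wz": 0,"tx": 0,"ty": -10,"tz": 0,"gripper": 0},
    {"wx": 0,"wy": 0,"wz": 0,"tx": 0,"ty": -5,"tz": 0,"gripper": 0},
    {"wx": 0,"wy": 0,"wz": 0,"tx": 0,"ty": 0,"tz": 0,"gripper": 0}
  ]
}}

```text
clock: 16.65
tool_pos: [0.5114, -0.0104, 0.0913]
ee_rot: [0.003, 0.608, 0.794, 0.004]
ft_force: [5.5, 1.5, -16.2]
grip_width: 0.0111
```

```bash
python3 chk.py
```

```text
16.65 [ 0.5114 -0.0104  0.0913] tray frame -0.05593043796235103 -0.0010249766568003367 [  5.5   1.5 -16.2] 0.0111397493448102
to line (array([ 1. , -5.1, -0.1]), array([ 0.6,  0. , -0.2]))
```

Call:
{"api": "carry_out", "payload": {
  "rows": [
    {"wx": 0,"wy": 0,"wz": 0,"tx": 0,"ty": -3.5,"tz": 0,"gripper": 0},
    {"wx": 0,"wy": 0,"wz": 0,"tx": 0,"ty": 0,"tz": 0,"gripper": 0},
    {"wx": 0,"wy": 0,"wz": 0,"tx": 0,"ty": 0,"tz": 0,"gripper": 0}
  ]
}}

```text
clock: 17.02
tool_pos: [0.5068, -0.0116, 0.0913]
ee_rot: [0.004, 0.608, 0.794, 0.005]
ft_force: [5.7, 1.7, -15.4]
grip_width: 0.0112
```

```bash
python3 chk.py; python3 - <<'E'
from w import *
q=np.array([.5651,.0054,.2673])
for c in("wrist","scene"):
    m=cams.camera_model(c);im=cams.grab_frame(c)
    Q={"tray":(0,0,0),"fill_line":PT["fill_line"],"pusher_tab":(-.061,0,.083),"pusher_face":(-.055,0,.04)}
    for n,P in Q.items(): print(c,n,proj(m,TW(q,P)).round(1),proj(m,TW(q,np.array(P)+[.01,0,0])).round(1),[(d["point"],round(d["p"],2)) for d in cams.landmark_of(c,n)][:2])
    I=im[...,::-1]
    if c=="wrist": A=cv2.resize(I[80:272,150:406],(400,300),interpolation=cv2.INTER_CUBIC)
    else: B=cv2.resize(I[165:249,190:302],(400,300),interpolation=cv2.INTER_CUBIC)
cv2.imwrite("pics/v8.png",np.hstack([A,B]))
E
```

```text
17.025 [ 0.5068 -0.0116  0.0913] tray frame -0.06070326324140481 -0.0009529890492898721 [  5.7   1.7 -15.4] 0.011224143692102066
to line (array([ 1. , -0.3, -0. ]), array([ 0.7, -0. , -0.2]))
wrist tray [345.4 200.4] [360.8 200.3] [([344.7, 198.1], 0.62), ([261.4, 221.4], 0.49)]
wrist fill_line [263.4 223.6] [282.1 223.5] [([264.8, 221.0], 0.77)]
wrist pusher_tab [253.6 261.8] [277.7 261.6] [([251.7, 256.7], 0.75)]
wrist pusher_face [263.4 223.6] [282.1 223.5] [([258.9, 223.5], 0.6)]
scene tray [248.2 216.9] [250.7 218.4] [([248.4, 218.5], 0.78)]
scene fill_line [234.3 197.8] [236.7 199.2] [([236.2, 195.9], 0.61)]
scene pusher_tab [232.  184.7] [234.4 186.1] [([231.8, 187.6], 0.9), ([237.5, 198.1], 0.47)]
scene pusher_face [234.3 197.8] [236.7 199.2] [([240.9, 199.4], 0.96)]
```

View pics/v8.png

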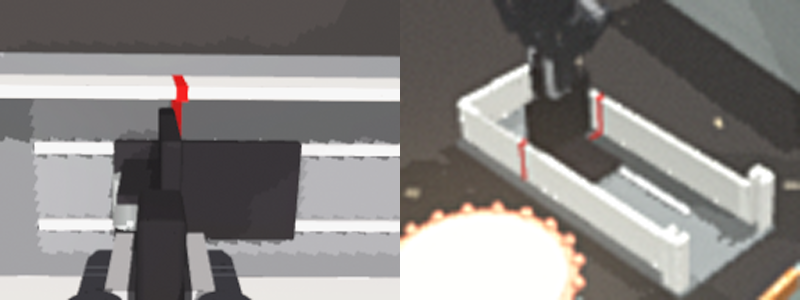

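```bash
python3 - <<'E'
from w import *
q=np.array([.5651,.0054,.2673]);m=cams.camera_model("wrist");im=cams.grab_frame("wrist").astype(int)
P=lambda *p:proj(m,TW(q,p)).round(1)
print("line top",P(-.055,.04,.04),P(-.055,.044,.04),"line inner base",P(-.055,.04,.004))
for z in(.013,.03,.05,.07,.075): print("face edge z",z,P(-.055,.033,z),P(-.05,.033,z))
red=(im[...,0]>150)&(im[...,1]<70)&(im[...,2]<70)
for v in range(126,176,3):
    u=np.nonzero(red[v,230:300])[0]+230
    print(v,(u.min(),u.max()) if len(u) else None,im[v,240:280:1].sum(1)[::2].tolist())
E
```

```text
line top [264.  149.3] [264.  141.4] line inner base [261.2 139.9]
face edge z 0.013 [261.8 153.9] [270.3 153.9]
face edge z 0.03 [263.  159.3] [272.3 159.3]
face edge z 0.05 [264.8 167.1] [275.2 167. ]
face edge z 0.07 [267.1 176.8] [278.8 176.8]
face edge z 0.075 [267.8 179.7] [279.9 179.6]
126 None [501, 504, 504, 503, 502, 505, 504, 502, 502, 502, 502, 504, 502, 503, 502, 502, 502, 504, 502, 504]
129 (np.int64(261), np.int64(266)) [693, 693, 693, 678, 677, 676, 677, 680, 677, 677, 525, 278, 276, 274, 663, 677, 664, 658, 658, 658]
132 (np.int64(262), np.int64(267)) [696, 695, 695, 696, 696, 696, 696, 695, 696, 696, 696, 338, 276, 273, 413, 684, 695, 696, 694, 695]
135 (np.int64(263), np.int64(269)) [737, 737, 737, 736, 735, 733, 735, 732, 732, 730, 729, 576, 305, 308, 306, 497, 717, 714, 714, 713]
138 (np.int64(264), np.int64(269)) [741, 741, 741, 741, 741, 741, 741, 741, 741, 741, 741, 683, 314, 316, 315, 584, 741, 741, 741, 741]
141 (np.int64(263), np.int64(269)) [741, 741, 741, 741, 741, 741, 741, 741, 741, 741, 741, 661, 316, 315, 316, 621, 741, 741, 741, 741]
144 (np.int64(26
[... 700 characters left out ...]
384, 383, 384, 384, 384, 383, 117, 126, 130, 130, 134, 131, 241, 326, 321, 318, 318, 319, 318, 319]
162 (np.int64(265), np.int64(265)) [385, 384, 357, 377, 384, 384, 113, 128, 127, 129, 131, 131, 213, 326, 321, 319, 318, 318, 318, 318]
165 (np.int64(265), np.int64(265)) [318, 330, 318, 321, 320, 318, 105, 124, 127, 130, 133, 129, 131, 321, 319, 318, 321, 319, 316, 316]
168 None [297, 296, 342, 300, 297, 297, 103, 125, 129, 131, 130, 131, 129, 275, 297, 319, 317, 318, 317, 317]
171 None [171, 172, 170, 168, 123, 114, 100, 155, 168, 177, 175, 177, 176, 139, 154, 151, 153, 152, 149, 153]
174 None [183, 189, 149, 156, 121, 118, 96, 155, 165, 167, 166, 175, 177, 143, 165, 167, 165, 166, 165, 164]
```

Odometry (111.4 mm pulled) and the image edges agree that the face is about 1.4 mm past the line. I'll ease it forward.

Call:
{"api": "carry_out", "payload": {
  "rows": [
    {"wx": 0,"wy": 0,"wz": 0,"tx": 0,"ty": 1.5,"tz": 0,"gripper": 0},
    {"wx": 0,"wy": 0,"wz": 0,"tx": 0,"ty": 0,"tz": 0,"gripper": 0},
    {"wx": 0,"wy": 0,"wz": 0,"tx": 0,"ty": 0,"tz": 0,"gripper": 0},
    {"wx": 0,"wy": 0,"wz": 0,"tx": 0,"ty": 0,"tz": 0,"gripper": 0}
  ]
}}

```text
clock: 18.08
tool_pos: [0.5069, -0.0116, 0.0913]
ee_rot: [0.004, 0.608, 0.794, 0.006]
ft_force: [5.9, 1.9, -14.9]
grip_width: 0.011
```

```bash
python3 chk.py; python3 - <<'E'
from w import *
a=cams.grab_frame("scene")[...,::-1];b=cams.grab_frame("top")[100:300,100:400,::-1]
cv2.imwrite("pics/v9.png",np.hstack([cv2.resize(a,(400,300)),cv2.resize(b,(400,300))]))
E
python3 chk.py
```

```text
18.075 [ 0.5069 -0.0116  0.0913] tray frame -0.06061311568157718 -0.0009811408459083626 [  5.9   1.9 -14.9] 0.010954744474912938
to line (array([ 1. , -0.4, -0. ]), array([ 0.9, -0. , -0.2]))
18.175 [ 0.5068 -0.0116  0.0913] tray frame -0.060676140013751705 -0.0009639492577277579 [  5.1   1.7 -14.2] 0.010586282439952886
to line (array([ 1. , -0.3, -0. ]), array([ 0.8, -0. , -0.2]))
```

View pics/v9.png

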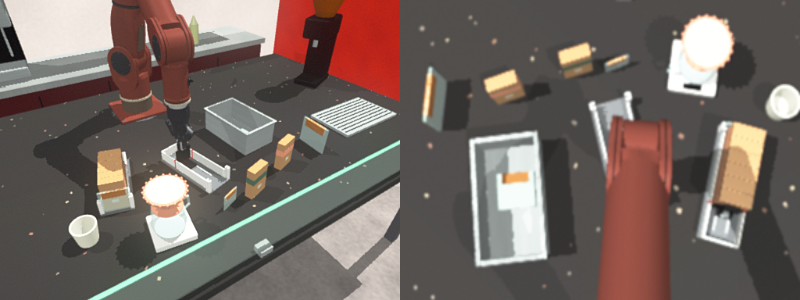

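The panel is in the pan and nothing else has moved. The 1.5 mm nudge had no effect, so I'll try a slightly larger one.

Call:
{"api": "carry_out", "payload": {
  "rows": [
    {"wx": 0,"wy": 0,"wz": 0,"tx": 0,"ty": 3,"tz": 0,"gripper": 0},
    {"wx": 0,"wy": 0,"wz": 0,"tx": 0,"ty": 0,"tz": 0,"gripper": 0},
    {"wx": 0,"wy": 0,"wz": 0,"tx": 0,"ty": 0,"tz": 0,"gripper": 0}
  ]
}}

```text
clock: 18.55
tool_pos: [0.5086, -0.0111, 0.0913]
ee_rot: [0.005, 0.608, 0.794, 0.006]
ft_force: [6.1, 1.2, -14.4]
grip_width: 0.0111
```

```bash
python3 chk.py
```

```text
18.55 [ 0.5086 -0.0111  0.0913] tray frame -0.058869544253661345 -0.0010012767476964037 [  6.1   1.2 -14.4] 0.011104671591494619
to line (array([ 1. , -2.1, -0. ]), array([ 0.9, -0. , -0.2]))
```

```bash
python3 - <<'E'
from w import *
from cell import workorder
for _ in range(6): cams.grab_frame("scene")
print(r.get_state()["tool_pos"],r.get_state()["grip_width"]);print(workorder.job_done())
E
```

```text
[ 0.50858269 -0.01111247  0.09131744] 0.010902050441072522
the job is handed in; nothing more can be done
None
```

The empty dispenser's panel is lying flat inside the steel pan, and the arm is holding the pusher back at the red fill line. I handed the job in at about 19 s, while still gripping the tab.

- **Panel:** the wrist and top views show it flat in the pan. The stocked dispenser, cartons, cup and carafe look unmoved in the last scene and top pictures.
- **Pusher position:** the tool's own travel gives 109.6 mm of pull against the 110 mm target. I first overshot by about 1.4 mm, by travel and image edges alike. One 1.5 mm nudge forward had no effect, and a 3 mm one corrected it. I did not repeat the image-edge check after that correction.
- **Pusher hold:** the grip (about 11 mm opening on the tab) and the tool position held steady over the last 0.3 s before handing in. The pull along the lane was about 6 N, as expected from the spring.
- **Readings that disagreed:**
  - My camera-fitted tray pose put the final position about 2 mm short of the line.
  - Before the correction, the networks' face and line points contradicted each other: about 3 mm behind in the wrist view, ahead in the scene view. I went by travel and the image edges instead.
  - A steady downward force of about 14 N stayed on the tool while it gripped the tab; I did not find its cause.

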